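# Wind down the fish-cake press

### The job

Fit the larger crank, the one with the square socket, squarely and fully home on the square shaft on top of the fish-cake press, then wind it clockwise (seen from above) by its grip through at least two full turns so that the pressing plate goes down. Leave the crank seated on the shaft and let go; do not disturb the smaller crank.

Things in the scene. Friction and masses are not known exactly. Their poses are not given: they have to be found in the camera images.
- crank_grip (a point): Centre of the larger crank's upright grip: black round sleeve, 25 mm diameter, 55 mm high, stiff on its pin (0.06 N m): the crank follows a held grip in the air, yet the grip need not turn while winding. Plain steel, about 0.2 kg, lies flat, grip up. Axes are the crank's: z up, socket axis 75 mm along -x, underside 38.5 mm below. Arm under the grip: 20 mm wide, 9 mm thick, at the underside.
- crank_hub (a point): Underside centre of the larger crank's hub, on the socket's axis. Steel hub 36 x 36 mm, 30 mm high; the square socket goes right through, 19 mm across its flats, flats normal to x and y. Same axes as crank_grip: x points from hub to grip, z up.
- shaft_foot (a point): Centre of the shoulder (126 mm above the worktop) on which the hub rests when home, at the foot of the upright square shaft on the bolted screw press (170 x 110 mm base, two columns, bridge, mould ring). Shaft 16 mm across flats for 28 mm, then tapering over 14 mm to 5.6 mm. Flats normal to x and y, which turn with the shaft; z up. The crank fits in four ways, with 12 degrees of play either way.
- screw (a joint): Turning of the square shaft, rad: within 0.4 of 0 at the start, grows clockwise seen from above; friction 0.08 N m, stays where it is left; end stops at -1.5 and 16. Each turn lowers the pressing plate 14 mm.
- small_grip (a point): Grip centre of the smaller crank, a bystander: plain steel, black grip, 45 mm from hub to grip, 39 mm high, round socket in a round hub 22 mm wide and 18 mm high. The two cranks lie side by side, either way round. x from hub to grip, z up.
Things that resemble listed ones, but are neither listed nor needed, are in the scene too. Leave any pink look-alike of the part that bears crank_grip alone.

How it is judged:
By the outcome, as a careful person would: the job done as asked, in the order asked, and still so for the second after the job is handed in, with the robot touching nothing.
It also fails if it takes over 72 s, if anything falls off the work surface, if the arm or the gripper's body presses on something with over 40 N, if the wrist force passes 120 N, or if a joint passes its speed limit or range.

### The arm

A 6-joint arm with a two-finger parallel gripper is mounted at the origin on a cart in front of the work surface, level with it; the furniture and walls round the work are solid. World frame = base frame: x ahead of the robot, y to its left, z up, the work surface at z = 0. Lengths are in mm, angles in rad, forces in N, time in s.
With the tool pointing down it reaches from about 250 to 725 mm from the base axis. Payload 9.7 kg.
Tool frame: the origin (TCP) lies between the finger pads; the fingertips stand 8 mm ahead of it and the grasp point (between the pads) lies 11 mm behind it (tip_extent is the distance from the TCP to the fingertips, in mm); z points along the fingers, y is the line along which they close (so a half turn about z gives the same grasp; the last joint's range is limited). The gripper opens to 85 mm and grips with 20 to 120 N. Pads are 22 mm wide; open, the fingers measure 114 mm over their backs; the gripper's body (76 mm by 85 mm) begins 54 mm behind the grasp point. The pads swing forward as they close: fully open they stand 13 mm farther back than shut.
Start: joints at [-1.11, 0.087, 0.176, 1.66, 0, 1.571], TCP at [244.563, -492.632, 239.284] pointing down, gripper open.
Joint ranges: [-3.13, 3.13], [-0.85, 1.81], [-1.15, 1.24], [-2.2, 2.28], [-1.44, 1.52], [-3.14, 3.14]. Speed limits (rad/s): [2.22, 2.22, 2.57, 3.14, 3.14, 3.14].

### API

Orientations are given as a 3x3 rotation matrix whose columns are the frame's x, y, z axes.
In Python, from workcell import * gives the robot as it stands. Calls block until the motion is done:
- move_pose(position, orientation): joint-space move of the TCP to a pose.
- move_linear(position, feed=150, attitude=None, max_force=None): straight line of the TCP; attitude=None keeps the orientation; feed is the mean speed in mm/s. With max_force (N) it stops when the force on the tool has changed by that much, and returns True; else False.
- set_joints(angles): joint-space move.
- move_gripper(opening, strength=None): finger opening in mm; strength is the grip in N (None keeps the last); returns when the fingers have stopped.
- dwell(seconds).
- solve_ik(position, orientation): joint angles nearest the present ones, or None.
- observe(): the state.
- grab_frame(name): name is "side" or "top"; returns a dict with "pixels" (384x512x3 uint8, blue, green, red), "fx", "fy", "cx", "cy" (pixels), "k1" (the pictures are not rectified: a ray, as slopes to the right and down, at radius r is drawn at 1 + k1 r^2 times it, then the intrinsics apply), "cam_to_world" (4x4, takes a point from camera to world coordinates). Camera axes: x right, y down, z forward; pixel columns grow to the right and rows downward; lengths in mm; the calibration is good to about 2 mm. A picture is of the moment at which its call begins. There is no depth.
A pose or a line that the arm cannot do raises IKError and nothing moves.
- finish_job(): hands the job in; it is judged then, once.
The state is a dict: "time_s": time; "qpos": joint angles; "joint_velocities": joint speeds; "joint_torque": joint torques, N m; "ee_pos": TCP position; "tcp_rot": TCP orientation; "ft_force": force on the tool from outside, world axes, zero at the start; "wrist_torque": the same for the moment, N m; "opening": finger opening in mm; "gripper_force": force on a finger pad.
Only numpy, scipy, OpenCV 4.12 (cv2) and the standard library are available. Lean on these libraries where they do the work, as an engineer would, in place of code of your own. Each camera call takes 0.05 s, during which the arm holds its last target. There are 200 camera calls.

## Working session

There is one attempt and no reset: what is moved stays moved. The work goes in short steps, each a Python script; the robot and the scene stay as the last script left them, time stands still between calls to the robot, and variables do not carry over. Pictures are saved under pics/ and viewed, at most 10 in all, crops included, and the job is handed in when it is done.

```bash
mkdir -p pics; ls; python3 - <<'E'
from workcell import *
import cv2,numpy as np
for n in("top","side"):
    f=grab_frame(n); cv2.imwrite(f"pics/{n}0.png",f["pixels"])
    print(n,[f[k] for k in("fx","fy","cx","cy","k1")]); print(np.round(np.array(f["cam_to_world"]),3).tolist())
s=observe();print(s["time_s"],s["tcp_rot"])
E
```

```text
pics
top [491.9657014138768, 491.9657014138768, 249.78712031852476, 187.65299804851045, 0.04127952348117302]
[[0.173, -0.9, 0.4, -119.29], [-0.985, -0.158, 0.071, -255.41], [-0.0, -0.406, -0.914, 1447.168], [0.0, 0.0, 0.0, 1.0]]
side [379.2725137643706, 379.2725137643706, 252.93536394932644, 193.33145429391817, -0.07081545818216545]
[[-0.946, -0.184, 0.266, 205.542], [-0.323, 0.519, -0.791, 658.094], [0.008, -0.835, -0.551, 670.996], [0.0, 0.0, 0.0, 1.0]]
0.1 [[ 8.95685653e-01  4.44687432e-01 -5.47231380e-04]
 [ 4.44687769e-01 -8.95684980e-01  1.09729658e-03]
 [-2.19292829e-06 -1.22617991e-03 -9.99999248e-01]]
```

View pics/top0.png

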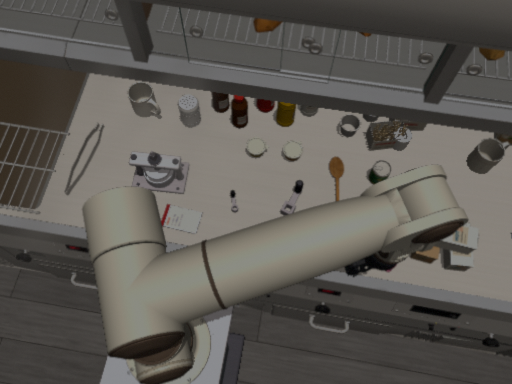

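View pics/side0.png

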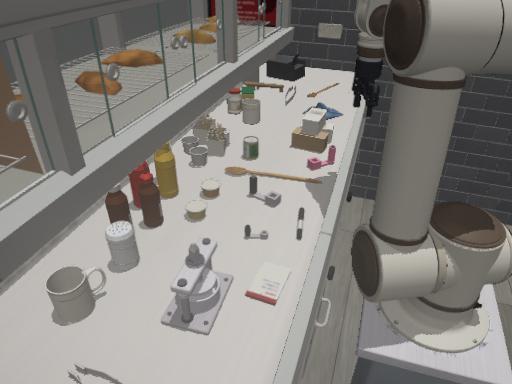

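Candidates for the large crank:
- Large crank: top grip (298,187), hub (288,210); side grip (253,185), hub (272,198).
- Small crank: top (234,200), side (248,231).
- Pink look-alike: side (322,158), to be left alone.
- Dark/steel stick: side (300,223), not a crank.

I choose the black-grip crank with the square hub and check it in one close crop.

```bash
cat > h.py <<'E'
from workcell import *
import cv2,numpy as np
def ray(f,px):
    K=np.array([[f["fx"],0,f["cx"]],[0,f["fy"],f["cy"]],[0,0,1]]);T=np.array(f["cam_to_world"])
    p=cv2.undistortPoints(np.array([[px]],float),K,np.array([f["k1"],0,0,0,0.]))[0,0]
    return T[:3,3],T[:3,:3]@np.r_[p,1]
def at(f,px,z):
    o,d=ray(f,px);return o+d*(z-o[2])/d[2]
def proj(f,P):
    T=np.array(f["cam_to_world"]);K=np.array([[f["fx"],0,f["cx"]],[0,f["fy"],f["cy"]],[0,0,1]])
    R=T[:3,:3].T
    return cv2.projectPoints(np.array(P,float).reshape(-1,3),cv2.Rodrigues(R)[0],-R@T[:3,3],K,np.array([f["k1"],0,0,0,0.]))[0][:,0]
E
python3 - <<'E'
from h import *
t,s=grab_frame("top"),grab_frame("side")
for n,pt,ps,z in[("grip top",(298.5,184),(253,178),66),("hub top",(288,209),(272,195),30),("smallgrip",(234,194),(248,228),40),("smallhub",(235,208),(264,235),18),("shaft tip",(155,157),(194,248),168)]:
    print(n,at(t,pt,z).round(),at(s,ps,z).round())
tc=t["pixels"][130:225,120:320];sc=s["pixels"][160:330,160:320]
a=cv2.resize(tc,None,fx=4,fy=4,interpolation=3)
cv2.imwrite("pics/tc.png",a)
cv2.imwrite("pics/sc.png",cv2.resize(sc,None,fx=3.5,fy=3.5,interpolation=3))
E
```

```text
grip top [ 524. -294.   66.] [ 525. -292.   66.]
hub top [ 451. -274.   30.] [ 457. -273.   30.]
smallgrip [ 467. -102.   40.] [469. -86.  40.]
smallhub [ 430. -111.   18.] [427. -98.  18.]
shaft tip [490. 134. 168.] [495. 160. 168.]
```

View pics/tc.png

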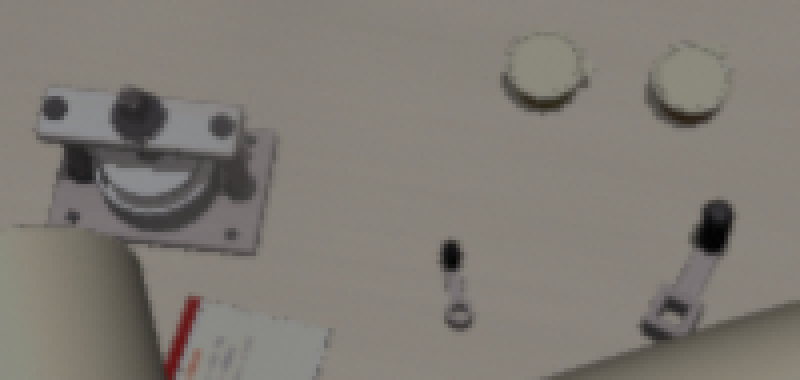

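View pics/sc.png

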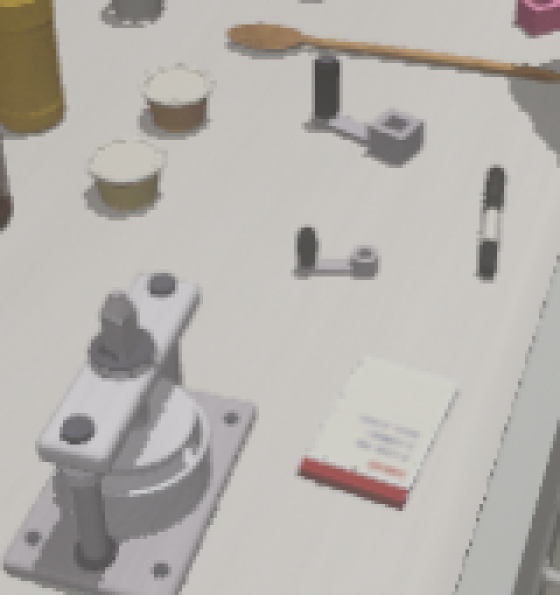

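Side crop confirms it: square-socket hub at raw (273,195) and tall black grip at (253,185). The small round-hub crank is separate, at (248,231). Next I look closely at the shaft for its yaw.

```bash
python3 - <<'E'
from h import *
t,s=grab_frame("top"),grab_frame("side")
def tri(a,b):
    o1,d1=ray(t,a);o2,d2=ray(s,b);A=np.c_[d1,-d2];k=np.linalg.lstsq(A,o2-o1,rcond=None)[0]
    p,q=o1+d1*k[0],o2+d2*k[1];return ((p+q)/2).round(1),np.linalg.norm(p-q).round(1)
print("tip",tri((153.7,153.5),(193.7,243.7)),"collar",tri((154.5,159.5),(194.9,260)))
print(at(t,(154.5,159.5),126),at(s,(194.9,260),126),at(t,(153.7,153.5),168),at(s,(193.7,243.7),168))
for n,pt,ps in[("grip",(298.9,181.5),(253.2,176.5))]:print(n,tri(pt,ps))
def crop(n,x,y,w,h,k):
    im=np.mean([grab_frame(n)["pixels"].astype(float) for _ in range(4)],0)[y:y+h,x:x+w]
    im=np.clip((im-im.min())*255/(np.percentile(im,90)-im.min()),0,255).astype(np.uint8)
    return cv2.resize(im,None,fx=k,fy=k,interpolation=cv2.INTER_CUBIC)
a=crop("side",178,236,36,40,11);b=crop("top",138,143,36,40,11)
cv2.imwrite("pics/shaft.png",np.hstack([a,b]))
# base corners, side view z~10 & bridge bolts
for p in[(160+5/3.5,160+570/3.5),(160+255/3.5,160+405/3.5),(160+178/3.5,160+590/3.5)]:print("base",at(s,p,8).round(1))
for p in[(160+78/3.5,160+428/3.5),(160+162/3.5,160+283/3.5)]:print("bolts side",at(s,p,122).round(1))
for p in[(120+54/4,130+107/4),(120+223/4,130+124/4)]:print("bolts top",at(t,p,122).round(1))
E
```

```text
tip (array([504.2, 142.4, 161.3]), np.float64(1.4)) collar (array([503.4, 147.1, 121.2]), np.float64(0.0))
[501.16646655 145.65368447 126.        ] [500.84460639 151.54073019 126.        ] [500.21594619 140.14335105 168.        ] [501.13820999 148.84509383 168.        ]
grip (array([ 527.4, -294.1,   71.4]), np.float64(4.7))
base [547.2 238.4   8. ]
base [455.3  60.5   8. ]
base [443.4 216.3   8. ]
bolts side [498.6 212.6 122. ]
bolts side [506.2  84.3 122. ]
bolts top [501.1 211.6 122. ]
bolts top [509.3  82.6 122. ]
```

View pics/shaft.png

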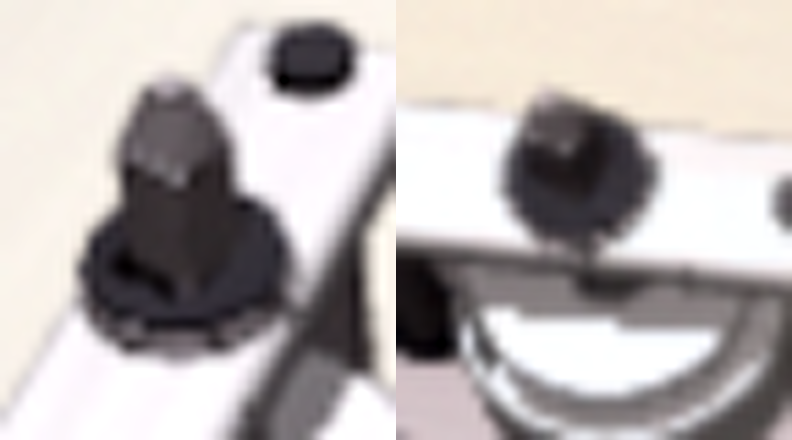

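The shaft has one corner pointing almost at the side camera: prism-top corners in the crop at (125,155) and (178,185). The collar centre is at about (185,258). I'll put numbers on these, then go above the grip.

```bash
cat >> h.py <<'E'
def Rt(deg):
    c,s=np.cos(np.radians(deg)),np.sin(np.radians(deg))
    return np.array([[-s,c,0],[c,s,0],[0,0,-1.]])
E
python3 - <<'E'
from h import *
t,s=grab_frame("top"),grab_frame("side")
u=lambda x,y:(178+x/11-.45,236+y/11-.45)
A,B,C=[at(s,u(*p),154) for p in[(125,155),(178,185),(231,158)]]
for a,b in((A,B),(B,C)):print("face",(b-a).round(1),np.linalg.norm(b-a),np.degrees(np.arctan2(*(b-a)[1::-1]))%90)
print("ctr side",(A+C)/2, at(s,u(185,258),126),at(t,(154.3,157.2),126))
for z in(300,400,500):print("shelf front",z,at(t,(180,80),z).round())
f=lambda x,y:(160+x/3.5-.36,160+y/3.5-.36);g=lambda x,y:(120+x/4-.375,130+y/4-.375)
for z in (30,):
  print("hub",at(s,f(397,123),z).round(1),at(t,g(674,310),z).round(1))
print("grip",at(s,f(327,60),66).round(1),at(t,g(718,208),66).round(1),at(s,f(321,116),9).round(1))
for P in([525,-293,150],):
    move_pose(P,Rt(-15));
move_gripper(55,40)
S=observe();print(S["time_s"],S["ee_pos"],S["qpos"],S["opening"])
t,s=grab_frame("top"),grab_frame("side")
a=cv2.resize(t["pixels"][100:260,230:350],None,fx=3.3,fy=3.3);b=cv2.resize(s["pixels"][80:240,190:310],None,fx=3.3,fy=3.3)
cv2.imwrite("pics/above.png",np.hstack([a,b]))
E
```

```text
face [-12.8   4.1   0. ] 13.43032725894431 72.38781811940169
face [-5.9 -9.9  0. ] 11.521096757849552 59.00108788645615
ctr side [501.0380496  151.47008951 154.        ] [503.19154344 149.22893335 126.        ] [508.63031945 148.19476645 126.        ]
shelf front 300 [676.  85. 300.]
shelf front 400 [607.  55. 400.]
shelf front 500 [538.  26. 500.]
hub [ 454.5 -275.6   30. ] [ 457.2 -274.    30. ]
grip [ 527.5 -299.3   66. ] [ 532.3 -294.9   66. ] [ 531.  -294.2    9. ]
2.5417 [ 524.79160335 -293.37346293  150.10742191] [-5.09754241e-01  1.94293211e-01  1.23306042e-01  1.49965872e+00
  1.25794063e-05  1.32358994e+00] 54.98515775273604
```

View pics/above.png

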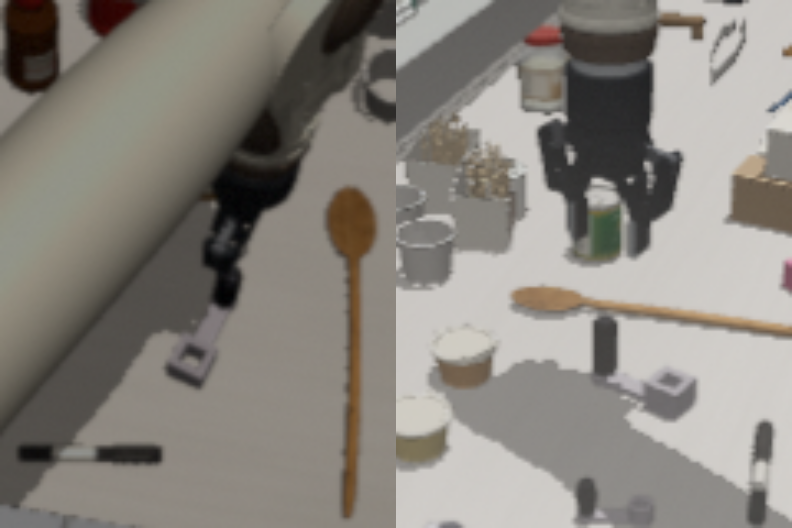

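The gripper is centred above the grip (side picture: fingertips about column 608, grip 605). All estimates put the grip at about (529,-295) and the hub at (456,-275), 75 mm apart as described. Now I grasp.

```bash
python3 - <<'E'
from h import *
move_linear([528.5,-295,150],attitude=Rt(-15.5))
print(move_linear([528.5,-295,28],feed=100,max_force=15))
move_gripper(15,80)
S=observe();print(S["time_s"],S["ee_pos"],S["opening"],S["gripper_force"])
move_linear([528.5,-295,215],feed=150)
c=np.array([503,148.5]);y=np.radians(-17)
P=c+75*np.array([np.cos(y),np.sin(y)])
move_linear([*P,218],feed=200,attitude=Rt(-17))
dwell(.3)
S=observe();print(S["time_s"],S["ee_pos"],S["opening"],S["gripper_force"],S["ft_force"],S["qpos"])
t,s=grab_frame("top"),grab_frame("side")
a=cv2.resize(t["pixels"][100:240,100:220],None,fx=3.3,fy=3.3);b=cv2.resize(s["pixels"][160:300,140:260],None,fx=3.3,fy=3.3)
cv2.imwrite("pics/hover.png",np.hstack([a,b]))
E
```

```text
False
4.65 [ 528.75029707 -295.16562205   28.71926774] 23.044698487025833 78.35082471370697
8.6167 [574.73690184 126.32617988 218.03875254] 23.736893604208646 78.43370497226715 [ 0.73053641 -0.56748727 -1.86131619] [ 2.16383196e-01  1.73535358e-01  2.30441325e-01  1.62767280e+00
 -5.37700329e-05  2.08421523e+00]
```

View pics/hover.png

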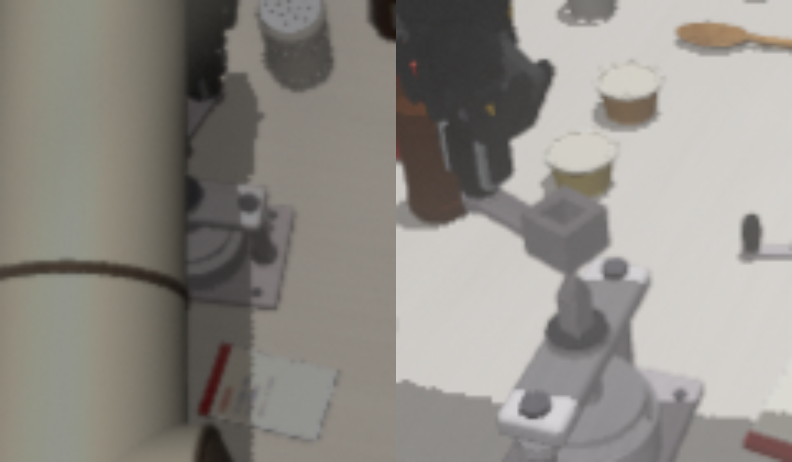

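The crank is held level. In the side view its hub (567,230) is above the shaft tip (573,280), and hub and shaft both have a corner towards the camera, so the yaw matches. The arm hides the shaft from the top camera. I compare the hub and shaft positions in the same camera.

```bash
python3 - <<'E'
from h import *
s=grab_frame("side")
f=lambda x,y:(140+(x-396)/3.3-.35,160+y/3.3-.35)
print("hub top",at(s,f(567,212),219.3).round(1))
L,F,Rr=[at(s,f(*p),219.3) for p in((527,207),(570,232),(608,203))]
print("hub corners mid",((L+Rr)/2).round(1),[np.degrees(np.arctan2(*(b-a)[1::-1]))%90 for a,b in((L,F),(F,Rr))],np.linalg.norm(F-L),np.linalg.norm(F-Rr))
u=lambda x,y:(178+x/11-.45,236+y/11-.45)
print("tip",at(s,u(168,83),168).round(1),"foot",at(s,u(185,258),126).round(1))
k=8;im=s["pixels"][215:265,175:215]
cv2.imwrite("pics/hz.png",cv2.resize(im,None,fx=11,fy=11,interpolation=2))
E
```

```text
hub top [500.8 150.  219.3]
hub corners mid [503.5 143.9 219.3] [np.float64(69.93940259219818), np.float64(74.29766281588664)] 36.47246576830961 33.21453880331384
tip [503.6 147.8 168. ] foot [503.2 149.2 126. ]
```

View pics/hz.png

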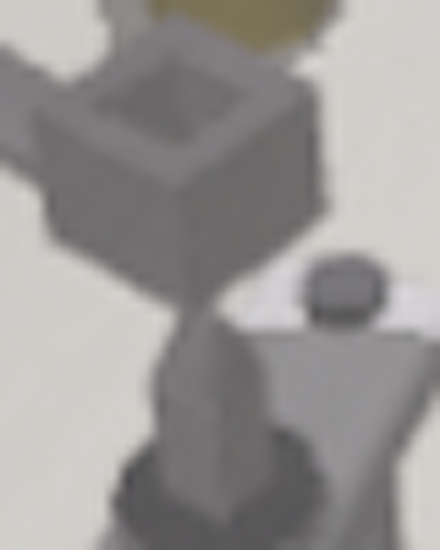

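Hub and shaft yaw agree, with the front corner at 0.50 of the hub's width and 0.51 of the shaft's. Position agrees to about 2 mm, well inside the taper's capture range. I descend with force feedback.

```bash
python3 - <<'E'
from h import *
p=np.array(observe()["ee_pos"]);f0=np.array(observe()["ft_force"])
R=Rt(-17)
p=np.array([574.9,126.3,p[2]])
for z in(190,182,176,170,164,158,154.7):
    hit=move_linear([p[0],p[1],z],feed=60,attitude=R,max_force=12)
    S=observe();F=np.array(S["ft_force"])-f0
    print(z,hit,np.round(S["ee_pos"],1),F.round(1),np.round(S["wrist_torque"],2),round(S["time_s"],2))
    if hit:break
E
```

```text
190 False [574.8 126.3 189.9] [-0.4  1.1  0.5] [-0.05 -0.09 -0.  ] 9.38
182 False [574.7 126.3 181.6] [ 0.2  0.6 -0.6] [-0.01 -0.12  0.01] 9.67
176 False [574.7 126.3 175.5] [-0.4  0.2  0.7] [-0.05 -0.09  0.02] 9.92
170 False [574.7 126.3 169.4] [ 0.  -0.3 -0. ] [-0.01 -0.04 -0.05] 10.17
164 False [574.7 126.2 163.5] [ 0.3  0.7 -0.6] [-0.04 -0.03  0.04] 10.42
158 False [574.7 126.2 157.5] [-0.1 -0.5  0.1] [-0.06 -0.1  -0.04] 10.67
154.7 False [575.  126.3 154.9] [0.4 1.1 0.6] [-0.01 -0.11 -0.03] 10.92
```

```bash
python3 - <<'E'
from h import *
f0=np.array(observe()["ft_force"])
for z in(153.5,152.5,151.5,150.5):
    hit=move_linear([574.9,126.3,z],feed=20,max_force=8)
    S=observe();print(z,hit,np.round(S["ee_pos"],1),(np.array(S["ft_force"])-f0).round(1),np.round(S["wrist_torque"],2),round(S["time_s"],2))
    if hit:break
s=grab_frame("side")
cv2.imwrite("pics/seat.png",cv2.resize(s["pixels"][200:300,140:230],None,fx=6,fy=6,interpolation=2))
E
```

```text
153.5 False [575.1 126.3 154.3] [-0.4 -0.6  5.6] [-0.02  0.14 -0.01] 11.17
152.5 False [575.3 126.3 153.8] [-0.2 -0.6 10.3] [-0.1   0.48  0.11] 11.42
151.5 False [575.4 126.4 153.4] [-0.7 -1.5 13.9] [-0.04  0.73  0.04] 11.67
150.5 False [575.6 126.4 153.1] [-1.  -2.5 16.7] [-0.04  1.05  0.06] 11.92
```

View pics/seat.png

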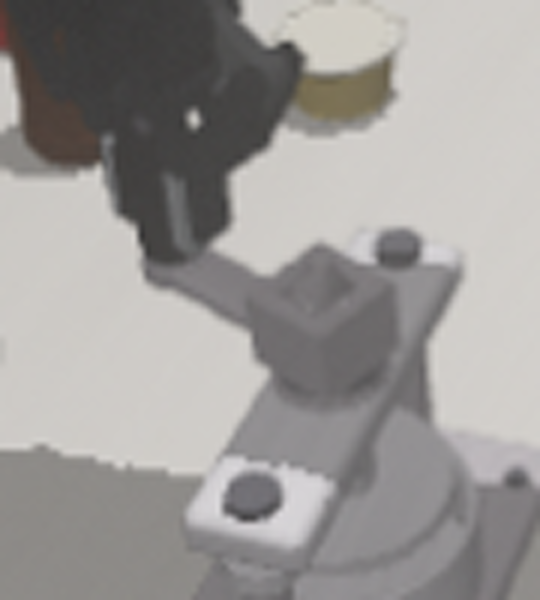

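The crank is seated: the hub underside is flush on the collar (320,385), the tip shows inside the socket (325,285), and contact came at the expected height. I wind a first quarter turn while watching the forces.

```bash
cat >> h.py <<'E'
def wind(a0,a1,c,z=154.6,step=15,feed=100,lim=25,R=Rt(-17),f0=np.zeros(3)):
    n=int(round(abs(a1-a0)/step));log=[]
    for a in np.linspace(a0,a1,n+1)[1:]:
        r=np.radians(a);e=np.array([np.cos(r),np.sin(r)])
        move_linear([c[0]+75*e[0],c[1]+75*e[1],z],feed=feed,attitude=R)
        S=observe();F=np.array(S["ft_force"])-f0
        log.append((a,round(F[:2]@e,1),round(F[:2]@[-e[1],e[0]],1),round(F[2],1)))
        if np.linalg.norm(F)>lim: print("ABORT",log[-1]);break
    return log,S
E
python3 - <<'E'
from h import *
move_linear([575,126.4,154.6],feed=30)
f0=np.array([.7,-.5,-1.9])
log,S=wind(-17,-107,(503.2,148.3),f0=f0)
print(*log,sep="\n");print(S["time_s"],S["ee_pos"],S["opening"])
E
```

```text
(np.float64(-32.0), np.float64(-1.1), np.float64(-1.2), np.float64(4.2))
(np.float64(-47.0), np.float64(-1.4), np.float64(-1.9), np.float64(3.7))
(np.float64(-62.0), np.float64(-4.7), np.float64(-1.1), np.float64(3.1))
(np.float64(-77.0), np.float64(-5.7), np.float64(-0.5), np.float64(2.2))
(np.float64(-92.0), np.float64(-6.8), np.float64(-0.9), np.float64(0.3))
(np.float64(-107.0), np.float64(-7.2), np.float64(-1.2), np.float64(-0.5))
14.3083 [481.44973988  77.3591142  154.64430031] 22.99619691431934
```

```bash
python3 - <<'E'
from h import *
f0=np.array([.7,-.5,-1.9])
log,S=wind(-107,-467,(503.2,149.6),f0=f0,feed=110)
print(*[tuple(map(float,l)) for l in log],sep="\n");print(S["time_s"],S["ee_pos"],S["opening"],S["qpos"])
E
```

```text
(-122.0, -0.3, -0.5, 1.5)
(-137.0, -1.1, -2.0, 1.3)
(-152.0, -2.7, -1.7, 1.3)
(-167.0, -2.9, -2.0, 1.4)
(-182.0, -4.6, -0.5, 1.6)
(-197.0, -4.6, -0.5, 2.0)
(-212.0, -4.8, -0.7, 2.0)
(-227.0, -4.2, -1.3, 2.5)
(-242.0, -3.6, -0.7, 2.1)
(-257.0, -3.3, 0.3, 2.4)
(-272.0, -2.4, -0.5, 1.5)
(-287.0, -0.8, -0.3, 2.3)
(-302.0, -0.3, -0.9, 1.9)
(-317.0, 2.0, -0.2, 1.6)
(-332.0, 3.7, -0.5, 1.5)
(-347.0, 5.6, -0.1, 2.7)
(-362.0, 5.4, -0.6, 1.7)
(-377.0, 6.0, -0.6, 1.6)
(-392.0, 6.0, -0.4, 2.9)
(-407.0, 5.0, -1.0, 2.6)
(-422.0, 4.7, -0.7, 3.3)
(-437.0, 5.7, -2.0, 3.2)
(-452.0, 4.8, -0.8, 3.6)
(-467.0, 4.8, -1.7, 4.6)
22.1167 [481.28797927  77.99685356 154.51949435] 23.20426191505151 [ 1.60826476e-01 -7.64510904e-02 -1.51794499e-01  1.49638488e+00
 -2.89812913e-04  2.02783227e+00]
```

```bash
python3 - <<'E'
from h import *
f0=np.array([.7,-.5,-1.9])
log,S=wind(-467,-917,(503.4,149.6),f0=f0,feed=110)
print(*[tuple(map(float,l)) for l in log[::4]],sep="\n");print(S["time_s"],S["ee_pos"],S["opening"])
move_gripper(50)
p=np.array(observe()["ee_pos"]);move_linear(p+[0,0,110],feed=120)
move_linear([380,-100,300],feed=250)
S=observe();print(S["time_s"],S["ft_force"])
t,s=grab_frame("top"),grab_frame("side")
a=cv2.resize(t["pixels"][120:220,120:210],None,fx=4.4,fy=4.4,interpolation=2);b=cv2.resize(s["pixels"][200:300,145:235],None,fx=4.4,fy=4.4,interpolation=2)
cv2.imwrite("pics/end.png",np.hstack([a,b]))
E
```

```text
(-482.0, 6.3, -1.8, 4.8)
(-542.0, -0.8, -0.5, 1.8)
(-602.0, -2.3, -0.5, 1.7)
(-662.0, -0.6, -0.0, 1.8)
(-722.0, 4.4, -0.6, 2.8)
(-782.0, 5.6, -1.4, 2.4)
(-842.0, 4.5, -1.3, 4.1)
(-902.0, -0.1, -1.6, 3.0)
31.8667 [432.09018916 171.64424567 154.61200987] 23.208699154745037
34.575 [-0.91338627  0.39665324  0.01825855]
```

View pics/end.png

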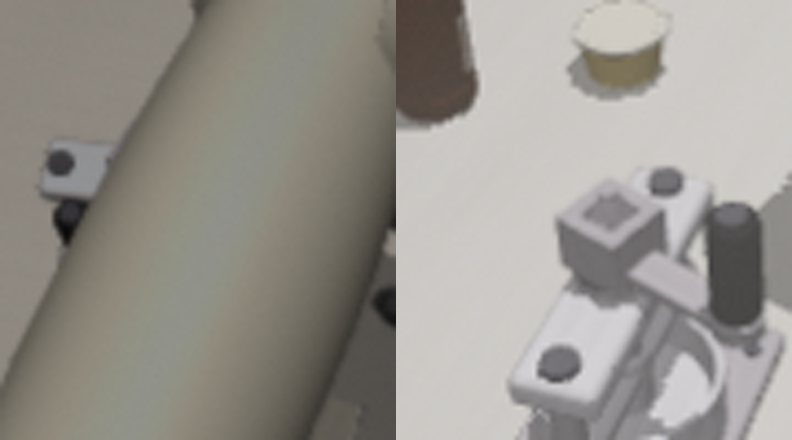

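The side picture shows the crank free of the gripper and still home: the hub's left top corner is at raw (182,250), the same as when first seated. The grip is at the 163° position after 2.5 turns.

```bash
python3 -c "
from workcell import *
print(finish_job())"
```

```text
the job is handed in; nothing more can be done
None
```

The larger crank is fully home on the square shaft, wound 2.5 turns clockwise by its grip and released without going near the smaller crank; I handed the job in at about 35 s. I didn't measure the pressing plate's drop separately.

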